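Line up the extractor cover's wing fastener and hold the cover down on its new seal

ROBOT

A 6-joint arm with a two-finger parallel gripper is mounted at the origin on the work surface. World frame = base frame: x ahead of the robot, y to its left, z up, the work surface at z = 0. Lengths are in m, angles in rad, forces in N, time in s.
With the tool pointing down it reaches from about 0.35 to 0.975 m from the base axis. Payload 4.9 kg.
Tool frame: the origin (TCP) lies at the very end of the fingers, on their centre line; the grasp point (between the pads) lies 19 mm behind it; z points along the fingers, x is the direction in which the jaws open and shut, and the axes are right-handed (so a half turn about z gives the same grasp; the last joint's range is limited). The gripper opens to 85 mm and grips with 20 to 120 N. Pads are 22 mm wide; open, the fingers measure 114 mm over their backs; the gripper's body (76 mm by 85 mm) begins 54 mm behind the grasp point. The pads swing forward as they close: fully open they stand 13 mm farther back than shut.
Start: joints at [1.123, 0.053, 1.613, -0, 1.476, -0.119], TCP at [0.202, 0.592, 0.231] pointing down, gripper open.
Joint ranges: [-3.01, 3.01], [-1.01, 2.22], [0.06, 2.58], [-1.02, 4.17], [0.09, 2.62], [-3.14, 3.14]. Speed limits (rad/s): [2.57, 2.57, 3.14, 3.14, 3.14, 3.14].

INTERFACE

Orientations are given as a rotation vector (axis times angle).
In Python, from station import ctrl, get_image, calibration, job gives the robot as it stands.
- The arm moves only by the tool jog_arm, never from a script. Its argument "deltas" is a list of rows, each a list of 3 entries, a list of its own where there are three numbers: the turn, a rotation vector about the tool's x, y, z in degrees, then the shift along the tool's x, y, z in m, then the finger opening in m, from 0 to 0.0854. In form: [[[ax, ay, az], [tx, ty, tz], gripper], ...]. A call has 1 to 12 rows; each row is the pose to reach, as a shift and turn from the pose commanded when the call began, along the tool's axes at that moment; what a row does not reach only later rows make up. A row lasts 1/12 s, in which the tool goes at most 41.7 mm and 7.16 degrees, less where a joint would pass 70% of its speed; a pose out of reach is approached as far as the arm can. A call with a gripper value outside its range is refused whole. The fingers move at their own pace and stop on an object; "squeeze" is the grip in N (left out, the last holds). Time passes only in rows, so rows that repeat a pose let the fingers close. It gives the time, the measured TCP pose, the force and the opening at its end, in the units of the state.
- ctrl.get_obs(): the state, without advancing time (a new reading comes with each control period).
- get_image(name): name is "scene" or "top" or "wrist"; returns the picture (384x512x3 uint8, red, green, blue); there is no depth.
- calibration(name): a dict with "mtx" (3x3 intrinsics, pixels), "origin" and "rotation" of the camera in the world; the wrist camera has in their place "tool_from_camera" (4x4, takes a point from camera to tool coordinates, whose origin is the TCP and whose axes are the tool frame's). Camera axes: x right, y up, looking along -z (the intrinsics and any distortion apply to the point x, -y, -z); pixel columns grow to the right and rows downward; lengths in m; the calibration is good to about 2 mm. The wrist camera is an equidistant fisheye: a pixel r from the principal point sees the ray r / f radians off the axis. A picture is of the moment at which its call begins: read the wrist's pose just before it. calibration takes no time and is no camera call.
- job.finish_job(): hands the job in, once; it reports no verdict.
The state is a dict: "t": time; "q": joint angles; "dq": joint speeds; "effort": joint torques, N m; "tool_pos": TCP position; "tool_rot": TCP orientation; "contact_force": force on the tool from outside, world axes, zero at the start; "wrist_torque": the same for the moment, N m; "opening": finger opening in m.
Only numpy, scipy, OpenCV 4.12 (cv2) and the standard library are available. Lean on these libraries where they do the work, as an engineer would, in place of code of your own. Each camera call takes 0.05 s, during which the arm holds its last target.

TASK

The filter cover of the bench dust extractor stands proud because the cross pin of its quarter-turn wing fastener is sitting across the slot in the plate hidden underneath: turn the wing until you feel the pin line up with the slot and go down into it, then press the cover fully down against its frame and finish while still holding it pressed there, so that the newly glued seal can take. Do not turn the wing on to lock it, and leave the things lying around the extractor where they are.

Things in the scene. Friction and masses are not known exactly. Their poses are not given: they have to be found in the camera images.
- extractor: Grey steel case of a bench dust extractor, fixed, 300 mm deep (its x), 320 mm wide, 180 mm high; origin at the centre of its underside, z up; its front is its -x side, a hose spigot is on its back. On its top a dark steel frame 12 mm high (top 192 mm above the origin) surrounds the filter opening.
- cover: Aluminium cover plate over the frame, 190 mm (its x) by 210 mm by 3 mm, hinged along its back (+x) edge. Origin: middle of the hinge edge, underside, 75 mm behind (+x) and 192 mm above the extractor's origin; the plate runs 190 mm to -x. Fully down it lies level and solid on the frame; at the start it is tilted up about 0.061 rad, resting on the fastener's cross pin.
- cover_front (a point): Middle of the cover's front edge, upper face; axes as the cover's (x from front to hinge). It is 195 mm above the extractor's origin when the cover is fully down, about 206.5 mm at the start and about 201 mm when the pin is in the slot and the cover only rests on its seal.
- seal: Black rubber seal strip, 190 mm long, under the cover's front edge; origin on its top. Springy: it stands 7.3 mm above the frame when free. With the pin in the slot the cover sinks on it by its own weight to about 6 mm above home at the front edge; from there a push rising to about 9 N at the wing brings it home; let go, it springs up again.
- wing: Dark steel wing head of the quarter-turn fastener, captive in the cover, turning about the cover's normal (its z) with light friction. Origin on the axis at the cover's upper face, on its centre line, 155 mm in front of the hinge. Flange 30 mm across, 3 mm high; on it an upright wing 36 mm long (its x), 10 mm thick (y), top 27 mm above the cover. Half a turn makes no difference.
- wing_grip (a point): Point on the wing's turning axis, 17 mm above the cover's upper face: the height to pinch the wing across its 10 mm thickness; axes as the wing's. At the start the wing stands 0.8 to 1.4 rad anticlockwise, seen from above, of the cover's fore-and-aft direction (cover's x).
- cross_pin (a point): Centre of the fastener's cross pin, hidden under the cover, 22 mm below the wing's origin; 31 mm long, 5 mm thick, in line with the wing (x) and turning with it. It goes right in when within about 0.15 rad of the slot's direction; up to 0.3 rad off, a push of 7 N sinks it only 1 to 3 mm, farther off not at all. Once home, a further quarter turn would lock it.
- slot_mark (a point): Front one of two short dark marks on the cover, fore and aft of the wing, 24 mm in front of its axis; axes as the cover's. They show only roughly how the hidden slot (8 mm wide, plate 3 mm thick) runs: the slotted plate floats, and its true direction, found by feel, is up to 0.35 rad either side of the line of the marks (the cover's x).
- bench_block: Dark steel bench block, 100 by 100 by 20 mm, with brass clippings on it, on the bench at the extractor's +y side; origin at the centre of its underside.
- screwdriver: Screwdriver 170 mm long with a wooden handle, lying on the bench at the extractor's -y side; origin under its middle.
- glue_jar: Small closed jar, 48 mm across and 55 mm high, on the bench at the extractor's -y side towards the back; origin at the centre of its underside.
- loupe: Black eye loupe, 38 mm across and 31 mm high, standing on the extractor's top beside the cover (+y side); origin at the centre of its underside.

How it is judged:
By the outcome, as a careful person would: the job done as asked, in the order asked, and still so for the second after the job is handed in, while the arm keeps its last pose, push and grip.
It also fails if it takes over 38 s, if anything falls off the work surface, if the arm or the gripper's body presses on something with over 40 N, if the wrist force passes 120 N, or if a joint passes its speed limit or range.

## Working session

There is one attempt and no reset: what is moved stays moved. The work goes in short steps, Python scripts to look and compute and a tool call to move; the robot and the scene stay as the last step left them, time stands still between calls to the robot, and variables do not carry over. Pictures are saved under pics/ and viewed, and the job is handed in when it is done.

Besides the shell and the picture viewer there is one more tool, called after "Call:" as a command line: name --argument value ..., lists and objects as JSON in quotes. jog_arm: Moves the arm, as the interface text tells. Its arguments: {"type":"object","properties":{"deltas":{"type":"array","items":{"type":"array"}},"squeeze":{"type":"number"}},"required":["deltas"]}

```bash
ls; mkdir -p pics; python3 - <<'E'
from station import ctrl,get_image,calibration,job
import cv2
print(ctrl.get_obs())
for n in ["scene","top","wrist"]:
    c=calibration(n); print(n,c)
    cv2.imwrite(f"pics/{n}0.png",get_image(n)[:,:,::-1])
E
```

```text
pics
{'t': 0.0, 'q': array([ 1.12298346e+00,  5.33318364e-02,  1.61429304e+00,  1.86390265e-05,
        1.47596767e+00, -1.19005355e-01]), 'dq': array([ 0.00053498,  0.0020569 ,  0.00118903,  0.00035628, -0.00081458,
        0.00108878]), 'effort': array([ 9.26625289e-04, -3.93686736e+01, -3.70174813e+01, -1.64281810e-04,
        7.15271453e-03,  1.57699799e-05]), 'tool_pos': array([0.20155224, 0.59096194, 0.23007909]), 'tool_rot': array([ 2.55428938,  1.82736404, -0.00276704]), 'contact_force': array([-0.23650499,  0.35062039,  0.91851672]), 'wrist_torque': array([0.00124465, 0.06816056, 0.02443185]), 'opening': 0.08541595578765084}
scene {'mtx': array([[468.41032539,   0.        , 243.78447951],
       [  0.        , 468.41032539, 196.79487179],
       [  0.        ,   0.        ,   1.        ]]), 'origin': array([ 1.03728699, -0.50896716,  0.84568312]), 'rotation': array([0.75522774, 0.26005065, 0.62201953])}
top {'mtx': array([[416.5702374,   0.       , 261.569478 ],
       [  0.       , 416.5702374, 185.9769301],
       [  0.       ,   0.       ,   1.       ]]), 'origin': array([0.46738691, 0.04941751, 1.1759495 ]), 'rotation': array([ 0.09326971, -0.11987239, -1.54271697])}
wrist {'mtx': array([[297.31863964,   0.        , 256.37702541],
       [  0.        , 297.31863964, 194.73507981],
       [  0.        ,   0.        ,   1.        ]]), 'tool_from_camera': array([[ 9.99999982e-01,  1.77269889e-04, -6.91016842e-05,
         1.50490064e-03],
       [ 1.50525308e-04, -9.59260795e-01, -2.82522044e-01,
        -7.20135610e-02],
       [-1.16369188e-04,  2.82522029e-01, -9.59260804e-01,
        -1.42466044e-01],
       [ 0.00000000e+00,  0.00000000e+00,  0.00000000e+00,
         1.00000000e+00]])}
```

View pics/scene0.png

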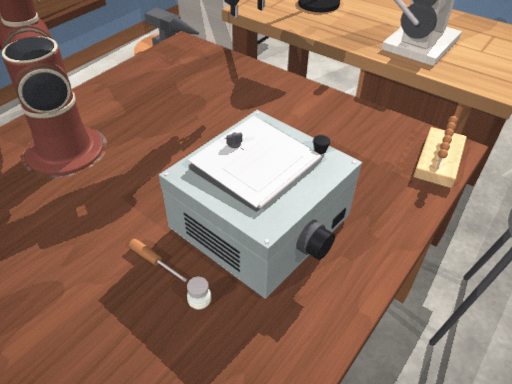

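View pics/top0.png

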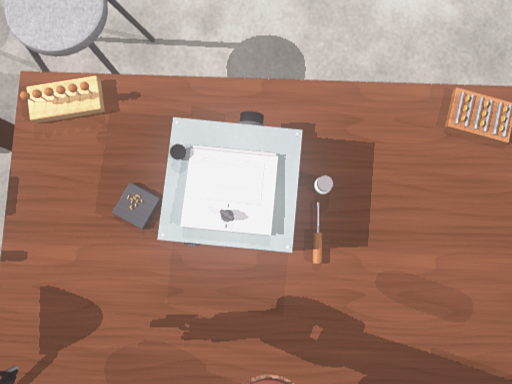

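View pics/wrist0.png

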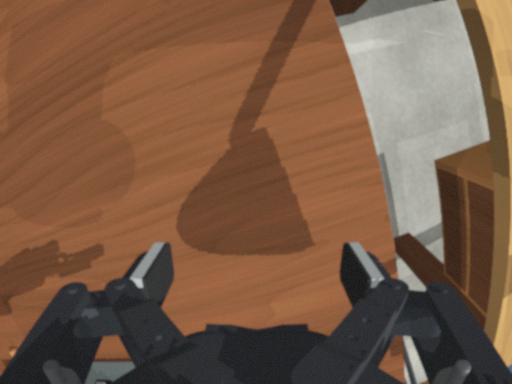

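The top view shows the extractor with corners near (176,119), (302,129), (293,251) and (160,240). The wing is near (227,215) and the loupe near (178,152). The wrist camera doesn't see the extractor yet.

```bash
cat > h.py <<'E'
import numpy as np,cv2
from scipy.spatial.transform import Rotation as R
from station import ctrl,get_image,calibration,job
def ray(n,uv,obs=None):
    c=calibration(n);K=c["mtx"];x=(uv[0]-K[0,2])/K[0,0];y=(uv[1]-K[1,2])/K[1,1]
    if n=="wrist":
        r=np.hypot(x,y);s=np.sin(r)/r if r>1e-9 else 1
        d=np.array([x*s,-y*s,-np.cos(r)]);T=c["tool_from_camera"]
        Rt=R.from_rotvec(obs["tool_rot"]).as_matrix()
        return Rt@T[:3,3]+obs["tool_pos"],Rt@T[:3,:3]@d
    return np.array(c["origin"]),R.from_rotvec(c["rotation"]).as_matrix()@np.array([x,-y,-1.])
def onz(n,uv,z,obs=None):
    o,d=ray(n,uv,obs);return o+d*(z-o[2])/d[2]
E
python3 - <<'E'
from h import *
for uv in [(176,119),(302,129),(293,251),(160,240)]: print(uv,onz("top",uv,.18).round(4))
for uv in [(227,215)]: print(uv,onz("top",uv,.22).round(4))
for uv in [(258,114),(359,164),(163,176),(266,238)]: print("sc",uv,onz("scene",uv,.18).round(4))
print("sc wing",onz("scene",(234,140),.22).round(4))
im=cv2.imread("pics/top0.png")[130:260,150:310];cv2.imwrite("pics/t1.png",cv2.resize(im,None,fx=4.8,fy=4.6,interpolation=cv2.INTER_CUBIC))
im=cv2.imread("pics/scene0.png")[100:220,160:330];cv2.imwrite("pics/s1.png",cv2.resize(im,None,fx=4.7,fy=4.7,interpolation=cv2.INTER_CUBIC))
E
```

```text
(176, 119) [0.7646 0.2484 0.18  ]
(302, 129) [ 0.7484 -0.0621  0.18  ]
(293, 251) [ 0.4508 -0.044   0.18  ]
(160, 240) [0.469  0.2708 0.18  ]
(227, 215) [0.5294 0.1123 0.22  ]
sc (258, 114) [0.4824 0.2638 0.18  ]
sc (359, 164) [0.7655 0.2474 0.18  ]
sc (163, 176) [ 0.4569 -0.038   0.18  ]
sc (266, 238) [ 0.7277 -0.0435  0.18  ]
sc wing [0.5318 0.1088 0.22  ]
```

View pics/t1.png

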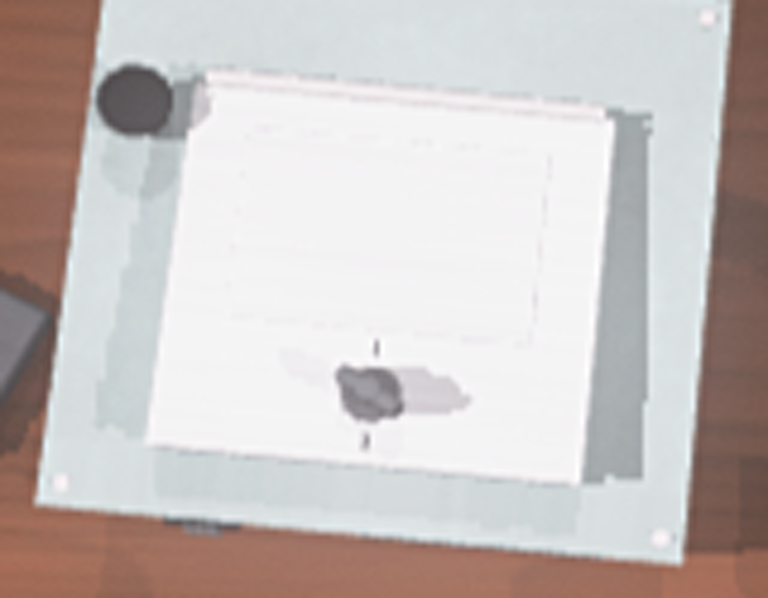

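View pics/s1.png

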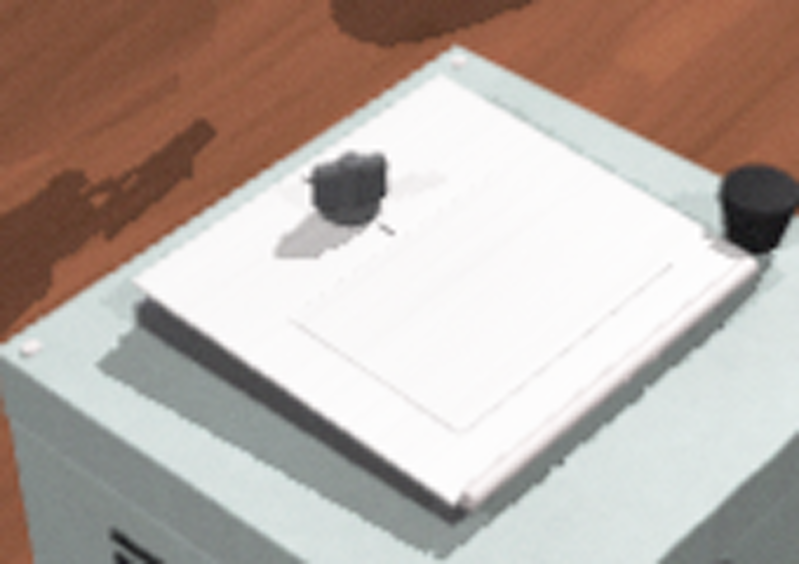

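The wing is at about (0.529, 0.109) and the extractor yaw is about -0.062. Both agree with the extractor geometry, which predicts the wing at (0.528, 0.108). The wing stands about 1 rad anticlockwise of the cover's x. Next I'll work out the approach.

```bash
cat >> h.py <<'E'
def tgt(p,yaw,tilt=0.0,cy=-0.062):
    # tool down, x at yaw, then tilted with cover normal (tilt>0: front up)
    Rt=R.from_euler('z',yaw)*R.from_euler('x',np.pi)
    ax=np.array([-np.sin(cy),np.cos(cy),0])
    return np.array(p),R.from_rotvec(tilt*ax)*Rt
def delta(p,Rt,obs):
    R0=R.from_rotvec(obs["tool_rot"])
    return np.degrees((R0.inv()*Rt).as_rotvec()).round(2),R0.inv().apply(p-obs["tool_pos"]).round(4)
E
python3 - <<'E'
from h import *
o=ctrl.get_obs()
print(delta(*tgt([.53,.108,.30],2.51,0.0),o))
print(R.from_rotvec(o["tool_rot"]).as_matrix().round(3))
E
```

```text
(array([-7.000e-02,  7.000e-02, -7.265e+01]), array([-0.3513,  0.4668, -0.0692]))
[[ 0.323  0.946 -0.001]
 [ 0.946 -0.323 -0.001]
 [-0.002 -0.    -1.   ]]
```

Call:
jog_arm --deltas '[[[0,0,-6],[-0.01,0.015,-0.03],0.06],[[0,0,-12],[-0.035,0.045,-0.05],0.06],[[0,0,-18],[-0.06,0.08,-0.07],0.06],[[0,0,-24],[-0.085,0.11,-0.07],0.06],[[0,0,-30],[-0.11,0.145,-0.07],0.06],[[0,0,-36],[-0.135,0.18,-0.07],0.06],[[0,0,-42],[-0.16,0.215,-0.07],0.06],[[0,0,-48],[-0.185,0.245,-0.07],0.06],[[0,0,-54],[-0.21,0.28,-0.07],0.06],[[0,0,-60],[-0.235,0.315,-0.07],0.06],[[0,0,-66],[-0.26,0.345,-0.07],0.06],[[0,0,-72],[-0.285,0.38,-0.07],0.06]]'

```text
t: 1.15
tool_pos: [0.4605, 0.2108, 0.3011]
tool_rot: [-0.991, -2.981, -0.0]
contact_force: [0.9, 0.1, 0.3]
opening: 0.0603
```

Call:
jog_arm --deltas '[[[0,0,0],[-0.03,-0.01,0],0.05],[[0,0,0],[-0.06,-0.02,0],0.05],[[0,0,0],[-0.09,-0.03,0],0.05],[[0,0,0],[-0.115,-0.042,0],0.05],[[0,0,0],[-0.115,-0.042,0],0.05],[[0,0,0],[-0.115,-0.042,0],0.05]]'

```text
t: 1.65
tool_pos: [0.5267, 0.1088, 0.3007]
tool_rot: [-1.002, -2.976, 0.0]
contact_force: [0.0, 0.4, 0.1]
opening: 0.0499
```

```bash
python3 - <<'E'
from h import *
o=ctrl.get_obs();im=get_image("wrist")
np.save("o1.npy",o,allow_pickle=True);print(o)
cv2.imwrite("pics/w1.png",im[:,:,::-1])
cv2.imwrite("pics/w1z.png",cv2.resize(im[130:330,150:370,::-1],None,fx=3,fy=3,interpolation=cv2.INTER_CUBIC))
E
```

```text
{'t': 1.65, 'q': array([ 6.50850112e-02, -1.87742047e-01,  1.72750777e+00,  3.77652855e-04,
        1.60318337e+00, -2.42673365e+00]), 'dq': array([ 0.04126055, -0.01614933,  0.01034491,  0.00674586,  0.00315305,
        0.00399638]), 'effort': array([ -1.21945381, -29.31345642, -38.16995144,  -0.11107415,
        -0.04713557,  -0.04003679]), 'tool_pos': array([0.5266522 , 0.1087888 , 0.30067624]), 'tool_rot': array([-1.00233761e+00, -2.97592693e+00,  2.61494753e-04]), 'contact_force': array([0.04588159, 0.41233981, 0.05105888]), 'wrist_torque': array([-0.04898334,  0.03393972,  0.00026863]), 'opening': 0.04990860320186407}
```

View pics/w1.png

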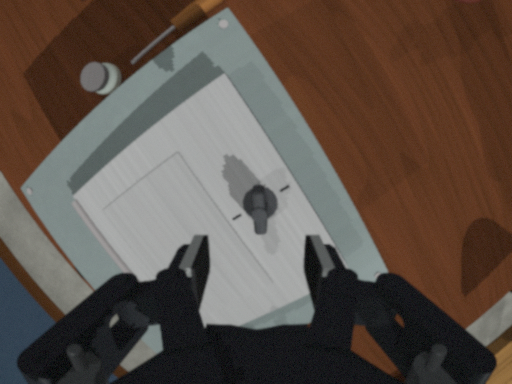

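View pics/w1z.png

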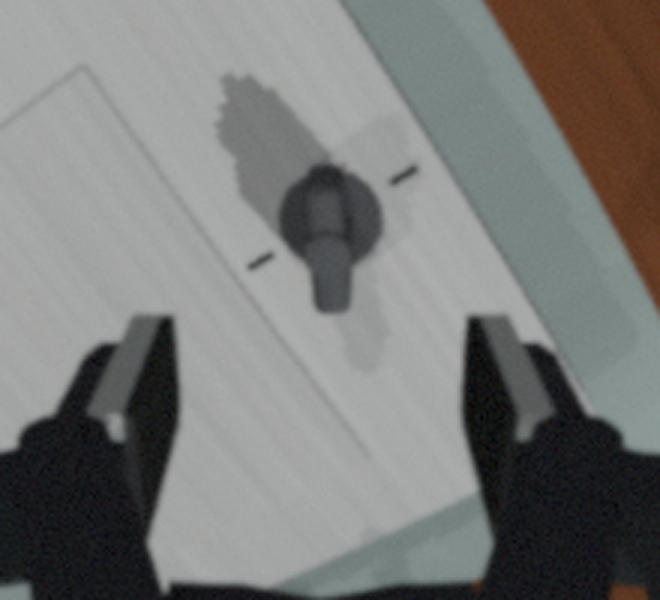

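The wrist view shows the wing nearly along the image's vertical: the far end is near (258,187) and the near end near (260,231). The flange centre is near (260,203), and the marks are at (237,217) and (285,189).

```bash
python3 - <<'E'
from h import *
o=np.load("o1.npy",allow_pickle=True).item()
a=onz("wrist",(237.3,217),.2055,o);b=onz("wrist",(284.7,188.7),.2035+.0025,o)
m=(a+b)/2;d=a-b;print(a,b,"mid",m,"len",np.linalg.norm(d),"ang",np.arctan2(d[1],d[0]))
print("flange",onz("wrist",(260.3,202.8),.2065,o))
p=onz("wrist",(258.5,188),.2315,o);q=onz("wrist",(260.7,231.5),.2315,o);d=p-q
print(p,q,"mid",(p+q)/2,"len",np.linalg.norm(d),"ang",np.arctan2(d[1],d[0]))
c1=onz("top",(150+202/4.8,130+82/4.6),.195);c2=onz("top",(150+613/4.8,130+118/4.6),.195)
c3=onz("top",(150+582/4.8,130+484/4.6),.2065);c4=onz("top",(150+148/4.8,130+444/4.6),.2065)
for x in(c1,c2,c3,c4):print(x)
for v in (c1-c4,c2-c3):print("cover yaw",np.arctan2(v[1],v[0]),np.linalg.norm(v[:2]))
E
```

```text
[0.55069766 0.11479428 0.2055    ] [0.50378534 0.11881616 0.206     ] mid [0.5272415  0.11680522 0.20575   ] len 0.04708705549283867 ang -0.08552273784806125
flange [0.52718545 0.11622353 0.2065    ]
[0.516737   0.09963284 0.2315    ] [0.53639302 0.12843698 0.2315    ] mid [0.52656501 0.11403491 0.2315    ] len 0.03487173345491448 ang -2.1696140815876914
[0.68993723 0.20329972 0.195     ]
[ 0.6765774  -0.00264423  0.195     ]
[0.48612138 0.0093629  0.2065    ]
[0.50094673 0.2187181  0.2065    ]
cover yaw -0.08140258405043647 0.1896183938569061
cover yaw -0.06296080524200946 0.19083413590884174
```

```bash
python3 - <<'E'
from h import *
o=ctrl.get_obs()
print(delta(*tgt([.529,.1145,.250],2.543,0.061,-.07),o))
print(tgt([0]*3,2.543,.061)[1].as_matrix().round(3))
E
```

```text
(array([ 1.82,  2.91, -2.83]), array([0.0007, 0.0055, 0.0508]))
[[-0.825  0.563 -0.061]
 [ 0.563  0.826  0.004]
 [ 0.052 -0.031 -0.998]]
```

Call:
jog_arm --deltas '[[[1,1.5,-1.5],[0.0,0.003,0.025],0.04],[[1.8,2.9,-2.8],[0.0005,0.0055,0.05],0.04],[[1.8,2.9,-2.8],[0.0005,0.0055,0.05],0.04],[[1.8,2.9,-2.8],[0.0005,0.0055,0.05],0.04]]'

```text
t: 2.03
tool_pos: [0.528, 0.1155, 0.2497]
tool_rot: [-0.906, -2.944, 0.023]
contact_force: [-0.2, 0.4, 0.2]
opening: 0.04
```

```bash
python3 - <<'E'
from h import *
o=ctrl.get_obs();im=get_image("wrist")
np.save("o2.npy",o,allow_pickle=True);print(o["tool_pos"],o["tool_rot"],o["contact_force"],o["opening"])
cv2.imwrite("pics/w2z.png",cv2.resize(im[130:330,150:370,::-1],None,fx=3,fy=3,interpolation=cv2.INTER_CUBIC))
E
```

```text
[0.52804901 0.11549203 0.24965328] [-0.9059307  -2.94387717  0.02320813] [-0.19224812  0.41505946  0.20273295] 0.03998375667698499
```

View pics/w2z.png

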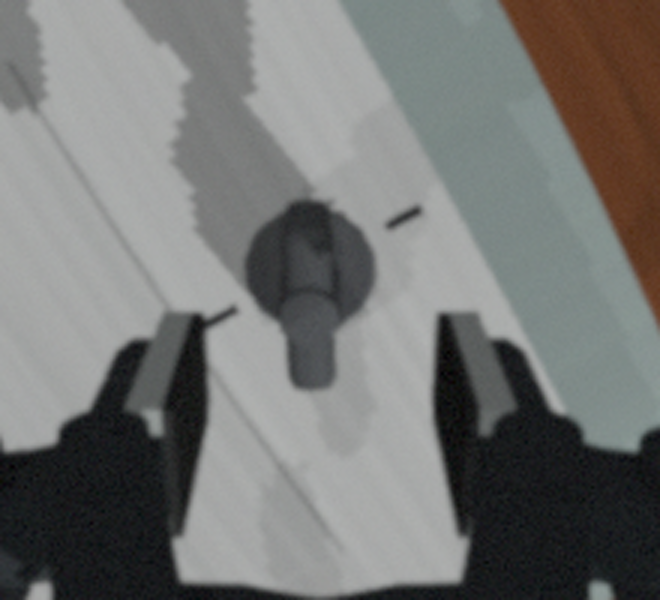

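The wing is parallel to the pads, with its centre at x≈311 in the zoomed view. The jaw midline is at about 320, so I need a shift of about 1.5 mm along tool -x.

```bash
python3 - <<'E'
from h import *
o=np.load("o2.npy",allow_pickle=True).item()
f=lambda u,v:(150+u/3,130+v/3)
a=onz("wrist",f(220,316),.2055,o);b=onz("wrist",f(404,217),.206,o);d=a-b
print("mid",(a+b)/2,np.linalg.norm(d),np.arctan2(d[1],d[0]))
p=onz("wrist",f(307,212),.2315,o);q=onz("wrist",f(312,386),.2315,o);d=p-q
print("wing top",(p+q)/2,np.linalg.norm(d),np.arctan2(-d[1],-d[0]), "flange",onz("wrist",f(311,266),.207,o))
P=np.array([0.526,.1145,.2045])
n=np.array([.061,-.004,1])
print(delta(*tgt(P+n*.006,2.545,0.061,-.07),o), delta(*tgt((p+q)/2,2.545,0.061,-.07),o))
E
```

```text
mid [0.52721432 0.1162958  0.20575   ] 0.047375944928495395 -0.09110179987513234
wing top [0.52734001 0.11407865 0.2315    ] 0.03674866547235226 0.9959206774727135 flange [0.52675248 0.11565017 0.207     ]
(array([-0.1 , -0.09, -0.03]), array([-0.0013, -0.0005,  0.0392])) (array([-0.1 , -0.09, -0.03]), array([-0.0012, -0.001 ,  0.0182]))
```

Call:
jog_arm --deltas '[[[0,0,0],[-0.0013,-0.0005,0.015],0.035],[[0,0,0],[-0.0013,-0.0005,0.03],0.035],[[0,0,0],[-0.0013,-0.0005,0.038],0.035],[[0,0,0],[-0.0013,-0.0005,0.038],0.02],[[0,0,0],[-0.0013,-0.0005,0.038],0.0],[[0,0,0],[-0.0013,-0.0005,0.038],0.0],[[0,0,0],[-0.0013,-0.0005,0.038],0.0],[[0,0,0],[-0.0013,-0.0005,0.038],0.0],[[0,0,0],[-0.0013,-0.0005,0.038],0.0]]' --squeeze 40

```text
t: 2.83
tool_pos: [0.5278, 0.1141, 0.2145]
tool_rot: [-0.908, -2.946, 0.019]
contact_force: [-4.9, 3.0, 2.6]
opening: 0.0086
```

```bash
python3 - <<'E'
from h import *
o=ctrl.get_obs();im=get_image("wrist")
print(o["tool_pos"],o["tool_rot"],o["contact_force"],o["wrist_torque"],o["opening"])
cv2.imwrite("pics/w3z.png",cv2.resize(im[130:330,150:370,::-1],None,fx=3,fy=3,interpolation=cv2.INTER_CUBIC))
E
```

```text
[0.52778239 0.11409241 0.21454871] [-0.90798191 -2.94632489  0.01946396] [-4.92008684  2.96641559  2.55875004] [ 0.47556444  0.72942551 -0.04747564] 0.00862754478502419
```

View pics/w3z.png

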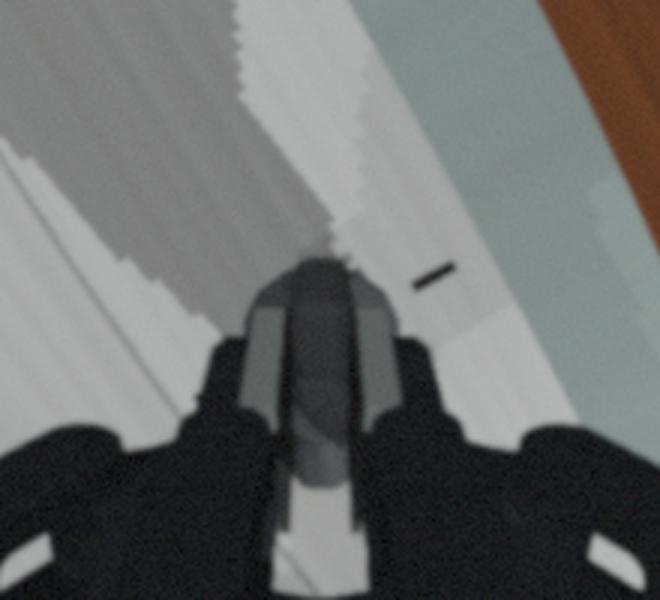

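The pads hold the wing on both faces, with an opening of about 8.6 mm. There is a 5.7 N side load along tool +x, so I'll ease it off and let things settle.

Call:
jog_arm --deltas '[[[0,0,0],[0.001,0,0],0.0],[[0,0,0],[0.001,0,0],0.0],[[0,0,0],[0.001,0,0],0.0]]'

```text
t: 3.13
tool_pos: [0.5277, 0.1141, 0.2145]
tool_rot: [-0.909, -2.948, 0.02]
contact_force: [-1.4, 1.4, 3.8]
opening: 0.0091
```

Call:
jog_arm --deltas '[[[0,0,0],[0.0003,0,0.001],0.0],[[0,0,0],[0.0003,0,0.002],0.0],[[0,0,0],[0.0003,0,0.002],0.0],[[0,0,0],[0.0003,0,0.002],0.0]]' --squeeze 50

```text
t: 3.47
tool_pos: [0.5277, 0.1141, 0.2143]
tool_rot: [-0.91, -2.949, 0.02]
contact_force: [-3.3, 0.8, 10.4]
opening: 0.009
```

The arm's vertical stiffness is about 3.5 N/mm, and the grip holds with no slip. The cover rests on the pin. I'll ease to a light push and start turning clockwise, which is + about tool z.

Call:
jog_arm --deltas '[[[0,0,4],[-0.0002,0,-0.0015],0.0],[[0,0,8],[-0.0002,0,-0.0015],0.0],[[0,0,12],[-0.0002,0,-0.0015],0.0],[[0,0,16],[-0.0002,0,-0.0015],0.0],[[0,0,20],[-0.0002,0,-0.0015],0.0],[[0,0,24],[-0.0002,0,-0.0015],0.0],[[0,0,24],[-0.0002,0,-0.0015],0.0]]'

```text
t: 4.05
tool_pos: [0.5275, 0.1143, 0.2146]
tool_rot: [-1.507, -2.696, 0.038]
contact_force: [-3.6, 2.1, 6.6]
opening: 0.0088
```

```bash
cat > st.py <<'E'
from h import *
o=ctrl.get_obs();M=R.from_rotvec(o["tool_rot"]).as_matrix()
yaw=np.arctan2(M[1,0],M[0,0]);print("t",o["t"],"pos",(o["tool_pos"]*1000).round(2),"wing rel cover",round(yaw-np.pi/2+.07,3),"F tool",(M.T@o["contact_force"]).round(1),"Fw",o["contact_force"].round(1),"Tq tool",(M.T@o["wrist_torque"]).round(2),"op",round(o["opening"],4),"zdir",M[:,2].round(3))
E
python3 st.py
```

```text
t 4.05 pos [527.52 114.31 214.56] wing rel cover 0.62 F tool [ 3.9 -2.2 -6.3] Fw [-3.6  2.1  6.6] Tq tool [0.35 0.55 0.  ] op 0.0088 zdir [-0.058  0.004 -0.998]
```

Call:
jog_arm --deltas '[[[0,0,3],[0.0008,-0.0004,0],0.0],[[0,0,6],[0.0008,-0.0004,0],0.0],[[0,0,6],[0.0008,-0.0004,0],0.0]]'

```text
t: 4.3
tool_pos: [0.5274, 0.1144, 0.2146]
tool_rot: [-1.647, -2.617, 0.041]
contact_force: [-1.1, 0.7, 5.6]
opening: 0.0089
```

```bash
python3 st.py
```

```text
t 4.3 pos [527.42 114.4  214.6 ] wing rel cover 0.516 F tool [ 1.3 -1.  -5.6] Fw [-1.1  0.7  5.6] Tq tool [0.12 0.14 0.04] op 0.0089 zdir [-0.056  0.004 -0.998]
```

Call:
jog_arm --deltas '[[[0,0,3],[0.0003,-0.0002,0.0003],0.0],[[0,0,6],[0.0003,-0.0002,0.0003],0.0],[[0,0,6],[0.0003,-0.0002,0.0003],0.0]]'

```text
t: 4.55
tool_pos: [0.5274, 0.1145, 0.2146]
tool_rot: [-1.784, -2.529, 0.045]
contact_force: [-1.0, 0.4, 5.8]
opening: 0.0086
```

```bash
python3 st.py
```

```text
t 4.55 pos [527.4  114.48 214.63] wing rel cover 0.412 F tool [ 0.9 -1.1 -5.7] Fw [-1.   0.4  5.8] Tq tool [ 0.14  0.12 -0.01] op 0.0086 zdir [-0.055  0.004 -0.998]
```

Call:
jog_arm --deltas '[[[0,0,3],[0.0002,-0.0002,0.0004],0.0],[[0,0,6],[0.0002,-0.0002,0.0004],0.0],[[0,0,6],[0.0002,-0.0002,0.0004],0.0]]'

```text
t: 4.8
tool_pos: [0.5273, 0.1146, 0.2145]
tool_rot: [-1.915, -2.433, 0.048]
contact_force: [-0.6, 0.3, 7.6]
opening: 0.0086
```

```bash
python3 st.py
```

```text
t 4.8 pos [527.34 114.55 214.54] wing rel cover 0.307 F tool [ 0.6 -0.9 -7.6] Fw [-0.6  0.3  7.6] Tq tool [ 0.13  0.03 -0.06] op 0.0086 zdir [-0.054  0.003 -0.999]
```

Call:
jog_arm --deltas '[[[0,0,3],[0,-0.0002,0],0.0],[[0,0,6],[0,-0.0002,0],0.0],[[0,0,6],[0,-0.0002,0],0.0]]'

```text
t: 5.05
tool_pos: [0.5273, 0.1146, 0.2145]
tool_rot: [-2.041, -2.331, 0.051]
contact_force: [1.2, 0.6, 6.7]
opening: 0.0088
```

```bash
python3 st.py
```

```text
t 5.05 pos [527.31 114.62 214.5 ] wing rel cover 0.202 F tool [ 0.5  1.  -6.8] Fw [1.2 0.6 6.7] Tq tool [0.06 0.14 0.06] op 0.0088 zdir [-0.054  0.004 -0.999]
```

Call:
jog_arm --deltas '[[[0,0,3],[0,0,0.0002],0.0],[[0,0,6],[0,0,0.0002],0.0],[[0,0,6],[0,0,0.0002],0.0]]'

```text
t: 5.3
tool_pos: [0.5272, 0.1147, 0.2142]
tool_rot: [-2.161, -2.222, 0.054]
contact_force: [0.2, 0.1, 4.3]
opening: 0.009
```

```bash
python3 st.py
```

```text
t 5.3 pos [527.23 114.68 214.18] wing rel cover 0.098 F tool [ 0.2 -0.1 -4.3] Fw [0.2 0.1 4.3] Tq tool [-0.08  0.05  0.11] op 0.009 zdir [-0.054  0.004 -0.999]
```

The height has started to drop and the force is falling, so the pin is nearing the slot. I'll push a little more and turn in smaller steps.

Call:
jog_arm --deltas '[[[0,0,1.5],[0,0,0.0006],0.0],[[0,0,3],[0,0,0.0012],0.0],[[0,0,3],[0,0,0.0012],0.0]]'

```text
t: 5.55
tool_pos: [0.5272, 0.1147, 0.2139]
tool_rot: [-2.218, -2.167, 0.056]
contact_force: [-1.4, 1.8, 9.2]
opening: 0.0086
```

```bash
python3 st.py
```

```text
t 5.55 pos [527.23 114.73 213.88] wing rel cover 0.047 F tool [ 1.8 -1.9 -9.1] Fw [-1.4  1.8  9.2] Tq tool [0.29 0.02 0.08] op 0.0086 zdir [-0.054  0.004 -0.999]
```

Call:
jog_arm --deltas '[[[0,0,2],[0.0002,-0.0003,0],0.0],[[0,0,4],[0.0003,-0.0004,0],0.0],[[0,0,4],[0.0003,-0.0004,0],0.0]]'

```text
t: 5.8
tool_pos: [0.5271, 0.1148, 0.2131]
tool_rot: [-2.295, -2.089, 0.057]
contact_force: [1.0, 0.3, 5.6]
opening: 0.0088
```

```bash
python3 st.py
```

```text
t 5.8 pos [527.11 114.77 213.11] wing rel cover -0.024 F tool [ 0.4  0.7 -5.7] Fw [1.  0.3 5.6] Tq tool [-0.26 -0.15  0.25] op 0.0088 zdir [-0.053  0.003 -0.999]
```

Call:
jog_arm --deltas '[[[0,0,2],[0,0,0.0005],0.0],[[0,0,4],[0,0,0.0007],0.0],[[0,0,4],[0,0,0.0007],0.0]]'

```text
t: 6.05
tool_pos: [0.5269, 0.1149, 0.212]
tool_rot: [-2.366, -2.008, 0.06]
contact_force: [1.8, -0.8, 4.2]
opening: 0.0086
```

```bash
python3 st.py
```

```text
t 6.05 pos [526.93 114.87 211.95] wing rel cover -0.093 F tool [-0.5  1.7 -4.3] Fw [ 1.8 -0.8  4.2] Tq tool [-0.61  0.13  0.23] op 0.0086 zdir [-0.053  0.004 -0.999]
```

Call:
jog_arm --deltas '[[[-0.5,0,2],[0,0.0003,0.001],0.0],[[-1,0,4],[0,0.0004,0.001],0.0],[[-1,0,4],[0,0.0004,0.001],0.0]]'

```text
t: 6.3
tool_pos: [0.5266, 0.115, 0.2097]
tool_rot: [-2.444, -1.935, 0.046]
contact_force: [4.8, 0.4, 0.9]
opening: 0.0087
```

```bash
python3 st.py
```

```text
t 6.3 pos [526.63 114.96 209.7 ] wing rel cover -0.161 F tool [ 1.5  4.6 -1.1] Fw [4.8 0.4 0.9] Tq tool [-0.9   0.24  0.06] op 0.0087 zdir [-0.038  0.    -0.999]
```

It has now sunk 4.8 mm and the turning torque is gone, so the pin appears to be in the slot. I'll centre it slightly and press, bringing the tilt level with the cover.

Call:
jog_arm --deltas '[[[-0.4,0,1],[0.0002,0.0006,0.001],0.0],[[-0.8,0,2],[0.0003,0.001,0.002],0.0],[[-0.8,0,2],[0.0003,0.001,0.002],0.0]]'

```text
t: 6.55
tool_pos: [0.5265, 0.115, 0.2075]
tool_rot: [-2.486, -1.897, 0.038]
contact_force: [1.3, 0.6, 4.7]
opening: 0.0088
```

```bash
python3 st.py
```

```text
t 6.55 pos [526.46 115.   207.49] wing rel cover -0.197 F tool [ 0.9  0.9 -4.8] Fw [1.3 0.6 4.7] Tq tool [-0.41 -0.02  0.08] op 0.0088 zdir [-0.028 -0.003 -1.   ]
```

It's down 7.1 mm at 4.7 N. That matches the stated seal spring, which predicts about 4.6 N here, so the pin really is in the slot. I'll press on to the stop.

Call:
jog_arm --deltas '[[[-0.5,0,0],[0.0002,0.0003,0.0015],0.0],[[-1,0,0],[0.0002,0.0005,0.003],0.0],[[-1.3,0,0],[0.0002,0.0005,0.004],0.0],[[-1.3,0,0],[0.0002,0.0005,0.004],0.0]]' --squeeze 70

```text
t: 6.88
tool_pos: [0.5263, 0.115, 0.2051]
tool_rot: [2.494, 1.905, -0.018]
contact_force: [-4.2, -1.1, 11.3]
opening: 0.0079
```

```bash
python3 st.py
```

```text
t 6.8833 pos [526.31 115.04 205.1 ] wing rel cover -0.196 F tool [ -2.3  -3.8 -11.2] Fw [-4.2 -1.1 11.3] Tq tool [ 0.58 -0.33  0.05] op 0.0079 zdir [-0.007 -0.01  -1.   ]
```

Call:
jog_arm --deltas '[[[0,0,0],[-0.0004,-0.0007,0.001],0.0],[[0,0,0],[-0.0004,-0.0007,0.002],0.0],[[0,0,0],[-0.0004,-0.0007,0.002],0.0],[[0,0,0],[-0.0004,-0.0007,0.002],0.0]]'

```text
t: 7.22
tool_pos: [0.5263, 0.115, 0.205]
tool_rot: [2.493, 1.905, -0.015]
contact_force: [-5.8, -1.3, 16.9]
opening: 0.0084
```

```bash
python3 st.py;python3 - <<'E'
from h import *
for n in ("scene","top"):cv2.imwrite(f"pics/{n}9.png",get_image(n)[:,:,::-1])
a=cv2.imread("pics/scene9.png")[100:240,150:330]
cv2.imwrite("pics/s9.png",cv2.resize(a,None,fx=4.2,fy=4.2,interpolation=cv2.INTER_CUBIC))
E
python3 st.py
```

```text
t 7.2167 pos [526.32 115.02 205.02] wing rel cover -0.196 F tool [ -2.9  -5.3 -16.8] Fw [-5.8 -1.3 16.9] Tq tool [ 0.87 -0.32 -0.04] op 0.0084 zdir [-0.005 -0.009 -1.   ]
t 7.3167 pos [526.35 115.03 205.05] wing rel cover -0.196 F tool [ -3.3  -5.  -17.1] Fw [-5.6 -1.7 17.2] Tq tool [ 0.88 -0.36  0.05] op 0.0081 zdir [-0.005 -0.009 -1.   ]
```

View pics/s9.png

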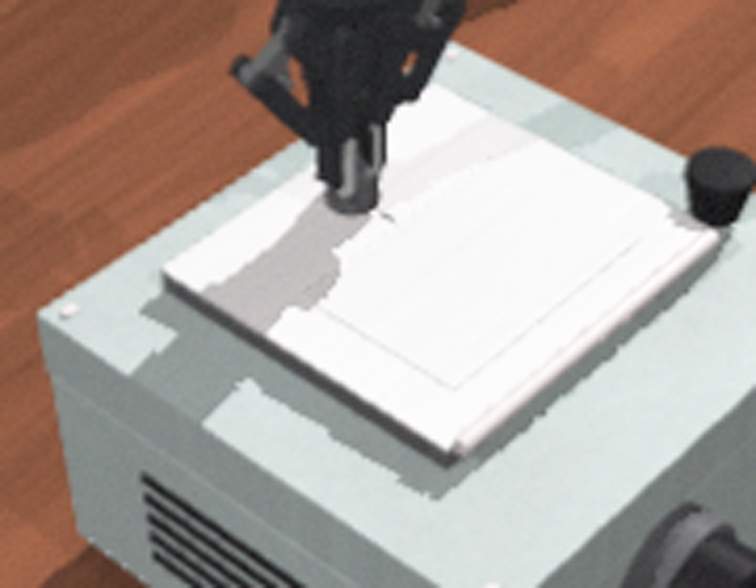

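View pics/top9.png

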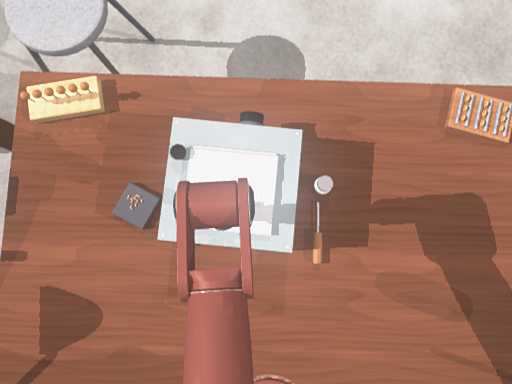

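```bash
python3 - <<'E'
from station import job
print(job.finish_job())
E
```

```text
the job is handed in; nothing more can be done
None
```

The pin is in the slot and the cover is pressed fully home. I handed the job in at about 7.3 s of the 38 s, with the arm still gripping the wing and holding the cover down. I did not turn the wing on towards lock.

- **Turning the wing:** I pinched it and turned it clockwise under a light push. The pin began to sink as the wing came within about 0.1 rad of the cover's x, and it went right in at about −0.16 rad. I stopped at about −0.20 rad.
- **Pin in the slot:** At 7.1 mm down the push was 4.7 N, close to the 4.6 N the seal spring should give at that depth.
- **Cover home:** The wing sank about 9.5 mm in all, as expected. A further 5.7 N moved it by less than 0.1 mm, and the last reading was about 17 N down. The scene view shows the cover lying level.
- **Things around the extractor:** In the last pictures the loupe, glue jar, screwdriver and bench block are where they were at the start.

Three things did not come out cleanly:
- About 6 N of side force and 0.9 N m of wrist moment remain on the grip, and my last shift did not relieve them.
- Before the grasp, the cameras disagreed by about 6 mm on the wing's y position. I used the wrist camera's value, and the grasp confirmed it.
- The gripper reads an opening of about 8 to 9 mm on the 10 mm wing, and I did not look into why.

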